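# Wind the egg setter's cradle level

## Task

Fit the loose crank onto the square shaft of the egg setter and push it fully down without forcing it, then wind it clockwise by its handle, a full turn and more, until the egg cradle lies level. Leave the crank on the shaft, let go, and do not touch the setter otherwise or disturb the other things on the table.

Things in the scene. Friction and masses are not known exactly. Their poses are not given: they have to be found in the camera images.
- crank: Loose hand crank of steel and black plastic, 0.25 to 0.42 kg, lying flat on the table, socket down, handle up. Origin: on the hub's axis at its underside; x runs along the arm to the handle, z up. Hub: 36 mm square steel block, 28 mm high, with a square socket from below, 19.6 mm wide (sides along x and y), 23 mm deep. Arm: flat bar 20 mm wide, its top 12 mm above the underside.
- grip_block (a point): On the hub's axis, 52 mm above the crank's underside: middle of the upright black grip block on the hub, 24 x 24 mm (sides along the crank's x and y), from 28 to 72 mm above the underside. The place to grip for carrying and fitting the crank; a firm grip (40 to 80 N) across the arm holds it level.
- handle_mid (a point): Middle of the crank's handle: 75 mm from the hub's axis along the crank's x, 50 mm above the underside. The handle is an upright round black sleeve, 26 mm in diameter, from 15 to 75 mm above the underside. It spins freely on its pin, so it can be led round a circle with the gripper's direction unchanged.
- socket_mouth (a point): Centre of the crank's square socket at the hub's underside (the crank's origin).
- setter: The egg setter, fixed to the table: a grey gearbox, 85 mm square, 108 mm high, with the upright square shaft on a round collar (52 mm) on top, and to its left the tilting egg cradle between two grey uprights. Origin: on the table under the shaft; y points from the shaft to the cradle. It is turned by up to 0.2 rad. Touch it only with the crank.
- shaft_foot (a point): Centre of the foot of the square shaft, on the collar, 128 mm above the table. Fixed to the gearbox: it does NOT turn with the shaft. When the crank is fully down its underside lies about 1 mm above this height. It fits in four ways, 90 degrees apart, with about 5 degrees of play either way.
- shaft_top (a point): Centre of the shaft's top, 24 mm above shaft_foot. Steel, 18 mm square, the top 3.5 mm tapered to 14 mm. Given way to, the taper also centres the crank. The angle of the square differs every time and is not reported: look, or rest the crank lightly on it (about 5 N) and turn the crank until it drops. The shaft drags (about 0.15 N m), so it stays still under such light turning. Keep the push under about 15 N: 40 N of contact force forces it.
- cradle (a joint): Tilt (rad) of the egg cradle, the aluminium-edged tray of 165 x 262 mm with 15 brown eggs, about its pivot 115 mm above the table, 235 mm to the left of the shaft. 0 is level; it starts at -0.43 to -0.55, the edge nearer the shaft low, and grows as the shaft winds clockwise seen from above: 0.25 rad for each full turn. It can be wound on to +0.116, where the drive stops.
- torch: Bystander: upright aluminium candling torch, 42 mm wide, 120 mm high; origin at its underside.
- brush: Bystander: brush lying on the table; origin at its underside.
- jar: Bystander: jar, 64 mm wide, 85 mm high; origin at its underside.
- flask: Bystander: white bottle, 60 mm wide, 180 mm high; origin at its underside.
- eggcup: Bystander: white egg cup with an egg, 48 mm wide, 78 mm high; origin at its underside.
- carton: Bystander: cardboard box 55 x 80 x 30 mm; origin at its underside.
Things that resemble listed ones, but are neither listed nor needed, are in the scene too. What is shaped like the crank but purple, turquoise or yellow is not meant.

How it is judged:
By the outcome, as a careful person would: the job done as asked, in the order asked, and still so for the second after the job is handed in, with the robot touching nothing.
It also fails if it takes over 72 s, if anything falls off the work surface, if the arm or the gripper's body presses on something with over 40 N, if the wrist force passes 120 N, or if a joint passes its speed limit or range.

## Robot

A 6-joint arm with a two-finger parallel gripper is mounted at the origin on the work surface. World frame = base frame: x ahead of the robot, y to its left, z up, the work surface at z = 0. Lengths are in mm, angles in degrees, forces in N, time in s.
With the tool pointing down it reaches from about 300 to 850 mm from the base axis. Payload 4.2 kg.
Tool frame: the origin (TCP) lies at the very end of the fingers, on their centre line; the grasp point (between the pads) lies 19 mm behind it; z points along the fingers, y is the direction in which the jaws open and shut (so a half turn about z gives the same grasp; the last joint's range is limited). The gripper opens to 91 mm and grips with 3 to 60 N. Pads are 32 mm wide; open, the fingers measure 118 mm over their backs; the gripper's body (76 mm by 178 mm) begins 60 mm behind the grasp point.
Start: joints at [-76.318, 18.312, 89.639, -0, 72.044, -1.146], TCP at [147.157, -555.867, 213.976] pointing down, gripper open.
Joint ranges: [-177.97, 177.97], [-48.28, 115.42], [12.27, 149.76], [-77.06, 257.06], [2.81, 150.46], [-146.56, 146.56]. Speed limits (degrees/s): [147.25, 147.25, 180, 180, 180, 180].

## Interface

Orientations are given as [roll, pitch, yaw] about the fixed x, y, z axes, in that order (R = Rz(yaw) Ry(pitch) Rx(roll)).
In Python, from workcell import monitor, eyes, job gives the robot as it stands.
- The arm moves only by the tool move_arm, never from a script. Its argument "increments" is a list that holds one entry, the list of rows, each a list of 7 numbers: the opening, from 0 (shut) to 1 (fully open), then the shift along the tool's x, y, z in cm, then the turn, a rotation vector about the tool's x, y, z in rad. In form: [[[jaw, x, y, z, ax, ay, az], ...]]. A call has 1 to 12 rows; each row shifts and turns the pose as measured when the row begins, along the tool's axes as they then stand; what a row does not reach is not made up. A row lasts 1/8 s, in which the tool goes at most 62.5 mm and 10.7 degrees, less where a joint would pass 70% of its speed; a pose out of reach is approached as far as the arm can. A call is refused whole if a number of a shift passes 6.25 or a number of a turn 0.188, either way. A call with a gripper value outside its range is refused whole. The fingers move at their own pace and stop on an object; "force" is the grip in N (left out, the last holds). Time passes only in rows, so rows that do not move let the fingers close. It gives the time, the measured TCP pose, the force and the opening at its end, in the units of the state.
- monitor.state(): the state, without advancing time (a new reading comes with each control period).
- eyes.grab_frame(name): name is "scene" or "side" or "wrist"; returns a dict with "color" (480x640x3 uint8, red, green, blue), "z_map" (480x640 float32, mm along the optical axis (not along the pixel's ray), 0 where there is no reading), "camera_matrix" (3x3 intrinsics, pixels), "rvec" (rotation vector, rad) and "tvec" (3), from world to camera coordinates, as OpenCV has them. Camera axes: x right, y down, z forward; pixel columns grow to the right and rows downward; lengths in mm; the calibration is good to about 2 mm. The wrist camera is an equidistant fisheye: a pixel r from the principal point sees the ray r / f radians off the axis. A picture is of the moment at which its call begins.
- job.job_done(): hands the job in, once; it reports no verdict.
The state is a dict: "time_s": time; "qpos": joint angles; "qvel": joint speeds; "effort": joint torques, N m; "ee_pos": TCP position; "ee_rot": TCP orientation; "force": force on the tool from outside, world axes, zero at the start; "torque": the same for the moment, N m; "gripper_width": finger opening in mm.
Only numpy, scipy, OpenCV 4.12 (cv2) and the standard library are available. Lean on these libraries where they do the work, as an engineer would, in place of code of your own. Each camera call takes 0.05 s, during which the arm holds its last target. There are 200 camera calls.

## Working session

There is one attempt and no reset: what is moved stays moved. The work goes in short steps, Python scripts to look and compute and a tool call to move; the robot and the scene stay as the last step left them, time stands still between calls to the robot, and variables do not carry over. Pictures are saved under pics/ and viewed, about 8 in all and at most 12, crops included, and the job is handed in when it is done.

Besides the shell and the picture viewer there is one more tool, called after ">>>" by a JSON object that holds its "op" and its "data". move_arm: Moves the arm, as the interface text tells. Its arguments: {"type":"object","properties":{"increments":{"type":"array"},"force":{"type":"number"}},"required":["increments"]}

```bash
mkdir -p pics; cat > h.py <<'E'
import numpy as np, cv2
from workcell import monitor, eyes, job
def grab(n):
    f=eyes.grab_frame(n); return f
def save(img,name): cv2.imwrite('pics/'+name,cv2.cvtColor(img,cv2.COLOR_RGB2BGR))
def cam(f):
    R=cv2.Rodrigues(np.array(f['rvec'],float))[0]; t=np.array(f['tvec'],float).ravel(); return R,t
def ray(f,u,v,fish=False):
    K=np.array(f['camera_matrix']);R,t=cam(f)
    x=(u-K[0,2])/K[0,0];y=(v-K[1,2])/K[1,1]
    if fish:
        r=np.hypot(x,y); d=np.array([x/r*np.sin(r),y/r*np.sin(r),np.cos(r)]) if r>1e-9 else np.array([0,0,1.])
    else: d=np.array([x,y,1.])
    return -R.T@t, R.T@d
def onplane(f,u,v,z,fish=False):
    o,d=ray(f,u,v,fish); return o+d*(z-o[2])/d[2]
def cloud(f):
    K=np.array(f['camera_matrix']);R,t=cam(f);z=f['z_map']
    v,u=np.mgrid[:480,:640]
    p=np.stack([(u-K[0,2])/K[0,0]*z,(v-K[1,2])/K[1,1]*z,z],-1)
    return (p-t)@R
E
python3 - <<'E'
from h import *
for n in('scene','side','wrist'):
    f=grab(n);save(f['color'],n+'0.png');np.savez('f_'+n,**f);R,t=cam(f);print(n,f['camera_matrix'].tolist(),-R.T@t,R[2],(f['z_map']>0).mean())
print(monitor.state())
a=[cv2.imread('pics/%s0.png'%n) for n in('scene','side')]
E
```

```text
scene [[552.6579726100035, 0.0, 325.89001847764337], [0.0, 552.6579726100035, 244.12484328091404], [0.0, 0.0, 1.0]] [1484.08785135 -525.2797989   948.67148812] [-0.69415876  0.36775358 -0.61878988] 0.9959798177083333
side [[486.38787475306566, 0.0, 331.66488586219583], [0.0, 486.38787475306566, 242.72883268261012], [0.0, 0.0, 1.0]] [462.99201499 781.09291741 653.90877028] [ 0.08087947 -0.82964235 -0.55240572] 0.9960774739583333
wrist [[371.64829954431775, 0.0, 315.24188228412925], [0.0, 371.64829954431775, 239.20437904710238], [0.0, 0.0, 1.0]] [ 211.5866263  -538.54313284  384.64951761] [-0.23278208 -0.05896057 -0.97074   ] 0.9381022135416667
{'time_s': 0.15, 'qpos': array([-7.63178452e+01,  1.83418002e+01,  8.96873829e+01, -9.21157178e-05,
        7.20430537e+01, -1.14631559e+00]), 'qvel': array([-0.0125307 , -0.03162291, -0.20053268, -0.05372789,  0.02291617,
       -0.07417729]), 'effort': array([ 6.69358487e-04, -4.12773800e+01, -2.32154381e+01,  7.27458950e-02,
        4.33933956e-02, -1.01990722e-04]), 'ee_pos': array([ 147.07060215, -555.5092044 ,  213.34782481]), 'ee_rot': array([-1.79927776e+02, -1.35756869e-03,  1.48284980e+01]), 'force': array([ 0.36963748, -0.22742217, -1.0850491 ]), 'torque': array([-1.66942722e-03,  3.53893415e-02, -9.50515665e-05]), 'gripper_width': 91.16406739373579}
```

View pics/scene0.png

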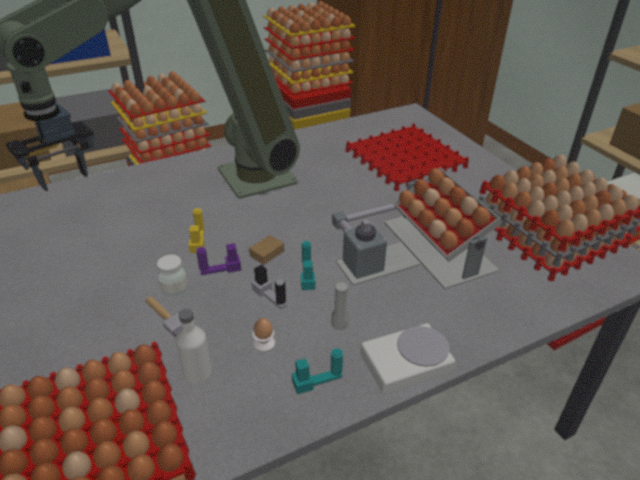

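View pics/side0.png

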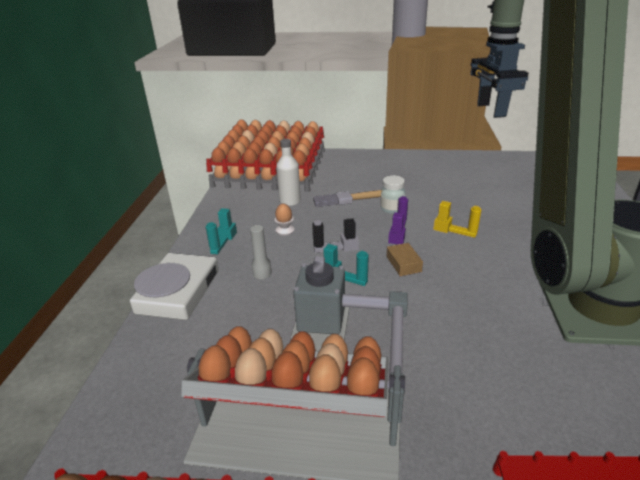

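The steel/black crank in the scene view has its two black uprights at about (261,274) and (280,290). Look-alikes are purple (220,262), turquoise (307,265) and (318,372), and yellow (197,235), all excluded by colour. The setter's shaft is near (366,232). I'll check the choice in one close crop.

```bash
python3 - <<'E'
from h import *
fs=dict(np.load('f_scene.npz'));fd=dict(np.load('f_side.npz'))
a=cv2.resize(fs['color'][250:320,235:305],(400,400),interpolation=2);b=cv2.resize(fs['color'][205:285,325:405],(400,400),interpolation=2)
c=cv2.resize(fd['color'][255:335,280:360],(400,400)[:2],interpolation=2)[:200]
d=cv2.resize(fd['color'][210:260,300:400],(400,200),interpolation=2)
save(np.vstack([np.hstack([a,b]),np.hstack([c,d])]),'crop1.png')
for n,f,box in(('scene',fs,(245,320,235,300)),('side',fd,(215,265,300,365))):
    P=cloud(f);m=np.zeros((480,640),bool);m[box[0]:box[1],box[2]:box[3]]=1
    dark=m&(f['color'].max(-1)<45)&(P[...,2]>20)
    k,l,st,ce=cv2.connectedComponentsWithStats(dark.astype(np.uint8))
    for i in range(1,k):
        if st[i,4]>15:
            q=P[l==i];top=q[q[:,2]>np.percentile(q[:,2],97)-6]
            print(n,ce[i],st[i,4],'med',np.median(q,0).round(1),'zmax',q[:,2].max().round(1),'min/max',q.min(0).round(),q.max(0).round(),'top',top.mean(0).round(1),len(top))
E
```

```text
scene [260.44805195 274.62337662] 154 med [ 524.8 -194.7   63.3] zmax 948.7 min/max [ 506. -525.   34.] [1484. -180.  949.] top [ 537.8 -199.8   90. ] 51
scene [280.125    293.859375] 128 med [ 597.9 -175.7   51.7] zmax 948.7 min/max [ 591. -525.   23.] [1484. -164.  949.] top [ 646.4 -195.5  122.4] 18
side [349.175   228.39375] 160 med [ 515.2 -178.6   56.8] zmax 653.9 min/max [ 463. -193.   30.] [525. 781. 654.] top [ 514.5 -161.6   83.3] 45
side [317.96428571 235.66666667] 168 med [ 586.1 -159.    45.8] zmax 74.2 min/max [ 576. -167.   20.] [ 597. -153.   74.] top [ 585.7 -158.7   68.8] 25
```

View pics/crop1.png

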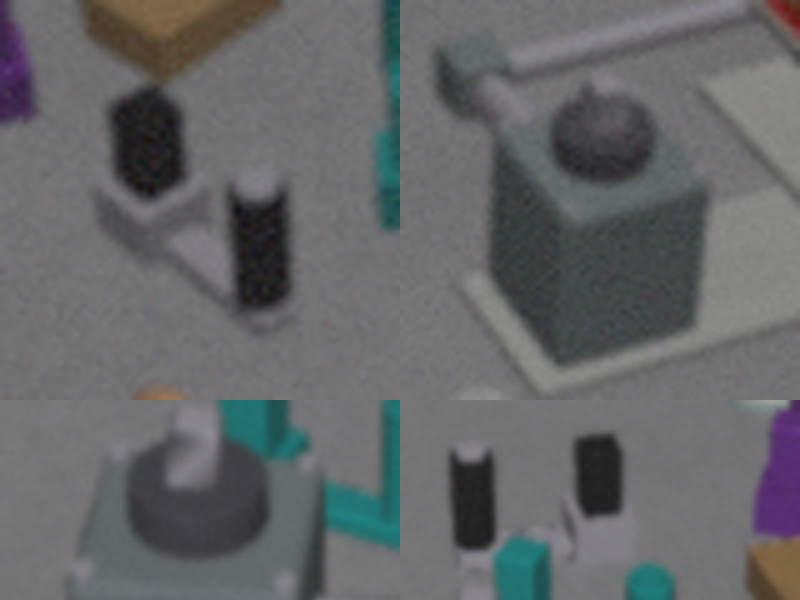

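The crop confirms it: black grip block on a square steel hub, with a separate round black handle. In the scene view, the shaft is a square stub on the dark collar at about (366,225). Next I'll measure positions.

```bash
python3 - <<'E'
from h import *
F={n:dict(np.load('f_%s.npz'%n)) for n in('scene','side')}
P={n:cloud(f) for n,f in F.items()}
for n in P:
    p=P[n];z=p[...,2];x=p[...,0];y=p[...,1]; ok=F[n]['z_map']>0
    # crank block/handle upper parts
    for nm,c in(('block',(513,-187)),('handle',(586,-166))):
        m=ok&(np.hypot(x-c[0],y-c[1])<28)&(z>35)&(z<80)
        q=p[m];print(n,nm,len(q),q[:,:2].min(0).round(),q[:,:2].max(0).round(),np.percentile(q[:,2],98).round(1),'mid',((np.percentile(q,2,0)+np.percentile(q,98,0))/2).round(1))
    reg=ok&(x>400)&(x<800)&(abs(y)<200)
    m=reg&(abs(z-108)<4)&(y<100);q=p[m];
    print(n,'gearbox top',len(q),cv2.minAreaRect(q[:,:2].astype(np.float32)))
    m=reg&(abs(z-128)<3)&(y<100);q=p[m];print(n,'collar',len(q),cv2.minEnclosingCircle(q[:,:2].astype(np.float32)))
    m=reg&(z>136)&(z<160)&(y<100);q=p[m];print(n,'shaft',len(q),q.min(0).round(),q.max(0).round(),q.mean(0).round(1))
# obstacles (scene) components
p=P['side'];m=((p[...,2]>12)&(p[...,0]>330)&(p[...,0]<800)&(p[...,1]>-420)&(p[...,1]<50)).astype(np.uint8)
k,l,st,ce=cv2.connectedComponentsWithStats(m)
for i in range(1,k):
    if st[i,4]>40:
        q=p[l==i];print(ce[i].round(),np.percentile(q,2,0).round(),np.percentile(q,98,0).round(),F['side']['color'][l==i].mean(0).round())
E
```

```text
scene block 210 [ 500. -208.] [ 532. -179.] 75.3 mid [ 518.  -192.9   55.7]
scene handle 178 [ 573. -185.] [ 604. -160.] 79.3 mid [ 592.1 -172.9   58. ]
scene gearbox top 373 ((633.7147216796875, 18.266738891601562), (99.46952819824219, 247.49209594726562), 56.756656646728516)
scene collar 141 ((557.634765625, 73.04777526855469), 26.875999450683594)
scene shaft 78 [548.  63. 136.] [569.  86. 158.] [559.5  73.2 147.3]
side block 196 [ 502. -202.] [ 528. -173.] 72.7 mid [ 515.5 -186.1   54.7]
side handle 214 [ 575. -180.] [ 600. -153.] 78.8 mid [ 587.7 -165.5   57.3]
side gearbox top 432 ((624.9535522460938, 25.31110382080078), (90.94747924804688, 259.6626281738281), 57.243812561035156)
side collar 265 ((556.4345092773438, 78.46336364746094), 26.24878692626953)
side shaft 135 [547.  69. 136.] [565.  90. 154.] [555.5  82.8 146.1]
[288. 174.] [ 666. -411.   15.] [ 720. -378.  179.] [167. 164. 160.]
[395. 204.] [ 379. -398.   14.] [ 438. -205.   85.] [130. 115. 138.]
[333. 198.] [ 514. -419.   13.] [ 623. -374.   21.] [118. 113. 118.]
[283. 216.] [ 663. -258.   13.] [ 702. -229.   76.] [158. 125. 103.]
[349. 233.] [ 496. -200.   13.] [ 535. -168.   72.] [75. 74. 77.]
[326. 246.] [ 518. -174.   15.] [599.  47. 108.] [53. 84. 85.]
[259. 251.] [685. -77.  15.] [719. -50. 120.] [133. 134. 131.]
[404. 257.] [ 354. -159.   13.] [424. -78.  31.] [119.  95.  66.]
[362. 265.] [470. -55.  15.] [493. -36.  79.] [ 38. 110. 109.]
```

>>> {"op": "move_arm", "data": {"increments": [[[1,4.5,-2.6,0.2,0,0,0],[1,4.5,-2.6,0.2,0,0,0],[1,4.5,-2.6,0.2,0,0,0],[1,4.5,-2.6,0.2,0,0,0],[1,4.5,-2.6,0.2,0,0,0],[1,4.5,-2.6,0.2,0,0,0],[1,4.5,-2.6,0.2,0,0,0],[1,4.5,-2.6,0.2,0,0,0],[1,4.5,-2.6,0.2,0,0,0],[1,4.5,-2.6,0.2,0,0,0]]]}}

```text
time_s: 1.4
ee_pos: [524.7, -180.8, 190.6]
ee_rot: [-179.9, 0.1, 14.4]
force: [0.3, -1.3, 0.0]
gripper_width: 91.2
```

>>> {"op": "move_arm", "data": {"increments": [[[0.6,0,0,0,0,0,0],[0.6,0,0,0,0,0,0]]]}}

```text
time_s: 1.65
ee_pos: [526.0, -178.4, 189.5]
ee_rot: [-179.8, 0.1, 14.7]
force: [0.1, -0.3, -1.0]
gripper_width: 74.2
```

```bash
python3 - <<'E'
from h import *
f=grab('wrist');np.savez('f_w1',**f);save(f['color'],'w1.png');s=monitor.state();print(s['ee_pos'],s['ee_rot'],s['gripper_width'])
E
```

```text
[ 525.92251015 -178.61272298  189.50731985] [-1.79806068e+02  1.19360405e-01  1.46387057e+01] 70.08086150048572
```

View pics/w1.png

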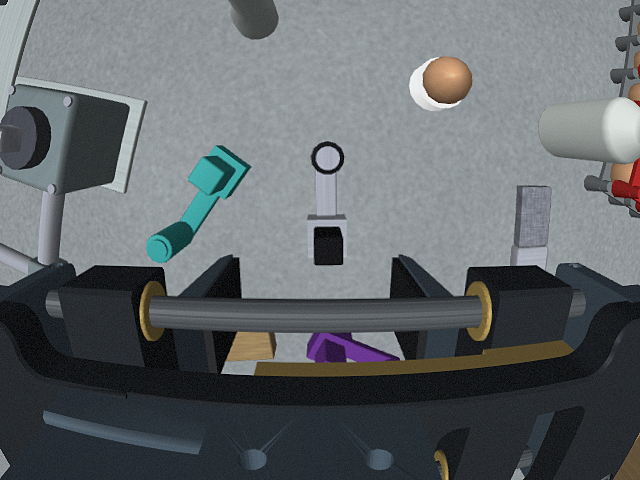

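The wrist view shows the crank with its black block at about (328,246) and the handle ring at (327,157). The nearby turquoise and purple cranks are well clear of it. I'll cast these onto the known heights.

```bash
python3 - <<'E'
from h import *
f=dict(np.load('f_w1.npz'));c=f['color']
m=(c.max(-1)<50).astype(np.uint8)
r=m[218:275,300:356];ys,xs=np.nonzero(r);print('block bbox',xs.min()+300,xs.max()+300,ys.min()+218,ys.max()+218)
for row in(232,240,248,256,262): 
    x=np.nonzero(m[row,300:356])[0]+300; print(row,x.min(),x.max(),end=' | ')
r=m[135:180,305:350];ys,xs=np.nonzero(r);print('\nring',(xs.min()+xs.max())/2+305,(ys.min()+ys.max())/2+135,xs.max()-xs.min()+1)
hc=onplane(f,(xs.min()+xs.max())/2+305,(ys.min()+ys.max())/2+135,75,True);print('handle',hc)
g=lambda u,v,z:onplane(f,u,v,z,True)
R,t=cam(f);print('cam',-R.T@t)
for u,v in((314,264.5),(343.5,264.5)): print('back top corner',g(u,v,72))
for u,v in((308,214),(347,214),(308,225)): print('hub',g(u,v,28))
E
```

```text
block bbox 314 342 227 264
232 314 340 | 240 314 342 | 248 314 342 | 256 314 342 | 262 315 342 | 
ring 327.5 157.5 32
handle [ 586.14176209 -171.53476726   75.        ]
cam [ 591.03074481 -161.88707645  360.74555876]
back top corner [ 500.03061706 -183.43222202   72.        ]
back top corner [ 506.15184437 -206.75216332   72.        ]
hub [ 531.33874489 -169.24338498   28.        ]
hub [ 540.44302954 -203.56291548   28.        ]
hub [ 521.43999974 -171.8019876    28.        ]
```

>>> {"op": "move_arm", "data": {"increments": [[[0.6,-0.7,0.5,0,0,0,0],[0.6,-0.7,0.5,2,0,0,0],[0.6,0,0,3,0,0,0],[0.6,0,0,3,0,0,0],[0.6,0,0,3,0,0,0],[0.6,0,0,2,0,0,0],[0.6,0,0,0.5,0,0,0],[0.6,0,0,0,0,0,0]]]}}

```text
time_s: 2.7
ee_pos: [507.3, -203.0, 54.1]
ee_rot: [179.9, 0.0, 13.8]
force: [0.7, 0.5, -0.5]
gripper_width: 54.5
```

>>> {"op": "move_arm", "data": {"increments": [[[0.6,0.8,-0.7,0,0,0,-0.02],[0.6,0,0,0,0,0,0],[0.6,0,0,0,0,0,0]]]}}

```text
time_s: 3.08
ee_pos: [515.2, -194.5, 56.5]
ee_rot: [179.8, -0.2, 15.0]
force: [-0.0, -0.2, -0.2]
gripper_width: 54.3
```

>>> {"op": "move_arm", "data": {"increments": [[[0.6,0.1,-0.25,1,0,0,0],[0.6,0,0,0.8,0,0,0],[0.6,0,0,0,0,0,0],[0.6,0,0,0,0,0,0]]]}}

```text
time_s: 3.58
ee_pos: [515.4, -191.4, 37.0]
ee_rot: [179.8, -0.2, 15.1]
force: [-0.2, 0.5, 0.5]
gripper_width: 54.1
```

>>> {"op": "move_arm", "data": {"increments": [[[0.2,0,0,0.15,0,0,0],[0.1,0,0,0,0,0,0],[0,0,0,0,0,0,0],[0,0,0,0,0,0,0],[0,0,0,0,0,0,0],[0,0,0,0,0,0,0],[0,0,0,0,0,0,0],[0,0,0,0,0,0,0]]], "force": 55}}

```text
time_s: 4.58
ee_pos: [515.6, -191.6, 35.7]
ee_rot: [179.8, -0.2, 15.0]
force: [0.4, -0.3, -0.1]
gripper_width: 23.7
```

>>> {"op": "move_arm", "data": {"increments": [[[0,0,0,-2,0,0,0],[0,0,0,-4,0,0,0],[0,0,0,-4,0,0,0],[0,0,-1,-3,0,0,0],[0,0.7,-3,-2,0,0,0],[0,0.8,-3,-2,0,0,0],[0,0.8,-3,0,0,0,0],[0,0.8,-3,0,0,0,0],[0,0.4,-1.5,0,0,0,0],[0,0,0,0,0,0,0],[0,0,0,0,0,0,0]]]}}

```text
time_s: 5.95
ee_pos: [505.0, -38.1, 203.1]
ee_rot: [-179.8, 0.8, 15.0]
force: [0.3, 0.2, -4.5]
gripper_width: 23.6
```

```bash
python3 - <<'E'
from h import *
f=grab('wrist');np.savez('f_w2',**f);save(f['color'],'w2.png');s=monitor.state();print(s['ee_pos'],s['ee_rot'],s['gripper_width'],s['force'])
E
```

```text
[505.04122264 -38.1413948  203.07136845] [-179.76037441    0.8171836    14.95071693] 23.833524611154743 [ 0.29316152 -0.66895171 -3.91100117]
```

View pics/w2.png

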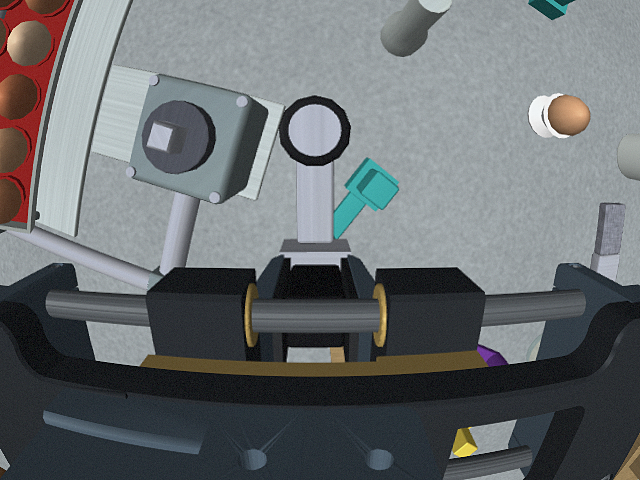

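The wrist view shows the shaft at about (163,136) on its collar (179,137), with the crank held straight and its handle at (315,130). I'll zoom in on the shaft's square.

```bash
python3 - <<'E'
from h import *
f=dict(np.load('f_w2.npz'));c=f['color'][105:170,130:220]
save(cv2.resize(c,None,fx=8,fy=8,interpolation=cv2.INTER_NEAREST),'shaft.png')
E
```

```text
(no output)
```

View pics/shaft.png

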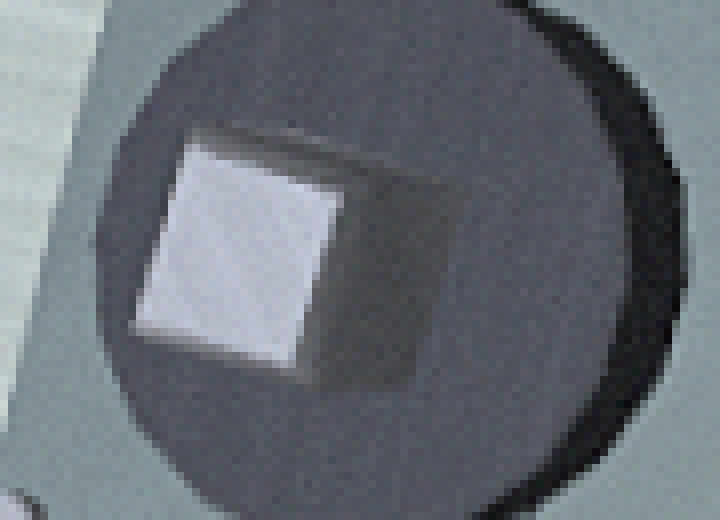

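The bright 14 mm top face has zoom corners at about (190,143), (345,193), (297,368) and (135,325).

```bash
python3 - <<'E'
from h import *
f=dict(np.load('f_w2.npz'))
C=np.array([onplane(f,130+u/8-.5,105+v/8-.5,152,True) for u,v in((190,143),(345,193),(297,368),(135,325))])
print(C.round(1),C.mean(0))
for i in range(4):
    d=C[(i+1)%4]-C[i];print(np.hypot(*d[:2]).round(1),(np.degrees(np.arctan2(d[1],d[0]))%90).round(1))
# collar
c=f['color'].astype(int);m=((c.max(-1)<110)).astype(np.uint8)
pts=np.array([onplane(f,130+u/8-.5,105+v/8-.5,128,True)[:2] for u,v in((97,240),(627,240),(600,150),(580,400),(150,430),(130,140),(110,320),(510,20))],np.float32)
print(cv2.minEnclosingCircle(pts)); print(cv2.fitEllipse(pts))
g=lambda u,v:onplane(f,u,v,75-36+203,True)
hc=onplane(f,315,130,203-35.7+75,True);print('handle now',hc,'expected from TCP dist',hc[:2]-[505,-38.1],np.degrees(np.arctan2(*(hc[:2]-[505,-38.1])[::-1])))
E
```

```text
[[562.3  83.  152. ]
 [560.9  68.8 152. ]
 [546.7  69.7 152. ]
 [547.2  84.6 152. ]] [554.24954882  76.50584377 152.        ]
14.4 84.4
14.2 86.3
14.9 87.9
15.1 84.2
((555.24072265625, 76.66690063476562), 25.151185989379883)
((554.38671875, 76.46102142333984), (48.66199493408203, 49.57141876220703), 177.0901336669922)
handle now [576.49964489 -18.80560187 242.3       ] expected from TCP dist [71.49964489 19.29439813] 15.101727962534959
```

>>> {"op": "move_arm", "data": {"increments": [[[0,1,-1.2,-0.3,-0.004,0.013,0],[0,2,-2.5,0,0,0,0],[0,2,-2.5,0,0,0,0],[0,1.5,-2,0,0,0,0],[0,0,0,0,0,0,0.08],[0,0,0,0,0,0,0.08],[0,0,0,0,0,0,0.08],[0,0,0,0,0,0,0.05],[0,0,0,0,0,0,0],[0,0,0,0,0,0,0]]]}}

```text
time_s: 7.25
ee_pos: [552.5, 63.4, 207.0]
ee_rot: [-179.8, -0.3, -2.5]
force: [1.0, -0.2, -4.0]
gripper_width: 23.8
```

>>> {"op": "move_arm", "data": {"increments": [[[0,0.2,-1,0,0,0,0.03],[0,0,0,0,0,0,0],[0,0,0,1,0,0,0],[0,0,0,0,0,0,0],[0,0,0,0,0,0,0]]]}}

```text
time_s: 7.88
ee_pos: [554.8, 72.8, 196.0]
ee_rot: [-179.8, -0.3, -4.2]
force: [-0.2, 0.5, -4.8]
gripper_width: 23.9
```

>>> {"op": "move_arm", "data": {"increments": [[[0,0.05,-0.37,0,0,0,0],[0,0,0,0.4,0,0,0],[0,0,0,0,0,0,0]]]}}

```text
time_s: 8.25
ee_pos: [555.7, 76.6, 191.9]
ee_rot: [-179.8, -0.3, -4.2]
force: [-0.1, 0.4, -3.4]
gripper_width: 23.8
```

```bash
python3 - <<'E'
from h import *
s=grab('scene');d=grab('side');st=monitor.state();print(st['ee_pos'],st['force'])
a=cv2.resize(s['color'][180:280,310:440],(400,308),interpolation=2);b=cv2.resize(d['color'][190:290,260:390],(400,308),interpolation=2)
save(np.hstack([a,b]),'fit.png')
E
```

```text
[556.01639049  76.59782404 192.34000205] [-0.63699453  0.7027595  -3.30663843]
```

View pics/fit.png

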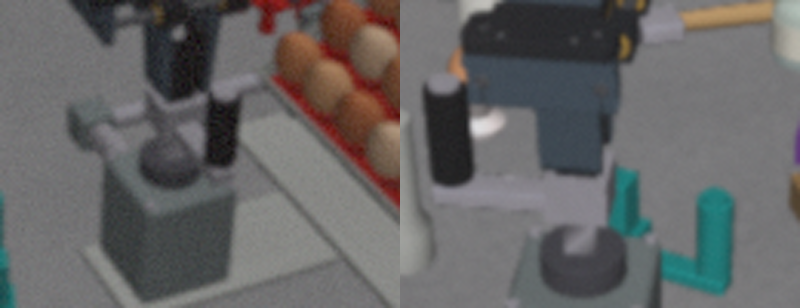

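Both views show the hub right above the shaft (side crop: hub at x≈577, shaft ≈580). I'm going down in small steps.

>>> {"op": "move_arm", "data": {"increments": [[[0,0,0,0.2,0,0,0],[0,0,0,0.15,0,0,0],[0,0,0,0.15,0,0,0],[0,0,0,0.1,0,0,0]]]}}

```text
time_s: 8.85
ee_pos: [556.2, 76.5, 186.1]
ee_rot: [-179.8, -0.4, -4.2]
force: [-0.9, -0.1, -4.5]
gripper_width: 23.5
```

>>> {"op": "move_arm", "data": {"increments": [[[0,0,0,0.1,0,0,0],[0,0,0,0.1,0,0,0],[0,0,0,0.1,0,0,0]]]}}

```text
time_s: 9.22
ee_pos: [556.2, 76.5, 182.9]
ee_rot: [-179.8, -0.4, -4.2]
force: [-0.1, 0.1, -3.7]
gripper_width: 23.7
```

>>> {"op": "move_arm", "data": {"increments": [[[0,0,0,0.15,0,0,0],[0,0,0,0.15,0,0,0],[0,0,0,0.15,0,0,0]]]}}

```text
time_s: 9.6
ee_pos: [556.3, 76.5, 178.2]
ee_rot: [-179.8, -0.4, -4.2]
force: [-0.0, -0.0, -4.2]
gripper_width: 24.0
```

>>> {"op": "move_arm", "data": {"increments": [[[0,0,0,0.2,0,0,0],[0,0,0,0.2,0,0,0],[0,0,0,0.2,0,0,0],[0,0,0,0.2,0,0,0],[0,0,0,0.15,0,0,0]]]}}

```text
time_s: 10.22
ee_pos: [556.3, 76.5, 167.9]
ee_rot: [-179.8, -0.4, -4.2]
force: [0.2, -0.2, -3.7]
gripper_width: 23.8
```

>>> {"op": "move_arm", "data": {"increments": [[[0,0,0,0.1,0,0,0],[0,0,0,0.1,0,0,0],[0,0,0,0.1,0,0,0]]]}}

```text
time_s: 10.6
ee_pos: [556.4, 76.5, 164.7]
ee_rot: [-179.8, -0.4, -4.2]
force: [-0.1, 0.3, -3.4]
gripper_width: 23.6
```

>>> {"op": "move_arm", "data": {"increments": [[[0,0,0,0.08,0,0,0],[0,0,0,0.08,0,0,0]]]}}

```text
time_s: 10.85
ee_pos: [556.4, 76.5, 164.6]
ee_rot: [-179.8, -0.4, -4.2]
force: [-2.3, -0.5, 3.2]
gripper_width: 23.6
```

The crank is seated: z stopped at 164.6 with about 7 N of push. I'll open and slide along the arm to the handle at this height.

>>> {"op": "move_arm", "data": {"increments": [[[0.3,0,0,-0.05,0,0,0],[0.5,0,0,0,0,0,0],[0.5,0,0,0,0,0,0],[0.5,0,0,0,0,0,0],[0.5,0,0,0,0,0,0]]]}}

```text
time_s: 11.48
ee_pos: [558.2, 76.8, 166.0]
ee_rot: [-179.7, -0.7, -4.2]
force: [0.9, 0.6, 1.1]
gripper_width: 45.7
```

>>> {"op": "move_arm", "data": {"increments": [[[0.5,1.5,0,0,0,0,0],[0.5,2,0,0,0,0,0],[0.5,2,0,0,0,0,0],[0.5,1,0,0,0,0,0],[0.5,0,0,0,0,0,0],[0.5,0,0,0,0,0,0]]]}}

```text
time_s: 12.22
ee_pos: [627.8, 71.7, 166.3]
ee_rot: [-179.7, -0.8, -4.2]
force: [-0.2, -0.3, 0.0]
gripper_width: 45.3
```

```bash
python3 - <<'E'
from h import *
f=grab('wrist');s=grab('scene');d=grab('side');st=monitor.state();print(st['ee_pos'],st['force'])
for n,x in(('w',f),('s',s),('d',d)): np.savez('f_3'+n,**x)
a=cv2.resize(s['color'][180:280,310:440],(400,308),interpolation=2);b=cv2.resize(d['color'][190:290,260:390],(400,308),interpolation=2)
w=f['color'][60:360,120:520]
dd=d['color'][280:480,150:450]
save(np.vstack([np.hstack([a,b]),np.hstack([w[:292],cv2.resize(d['color'][310:460,170:420],(400,292))])]),'grip.png')
E
```

```text
[627.75014936  71.68430106 166.58204004] [-0.25401511  1.22887459 -0.45288438]
```

View pics/grip.png

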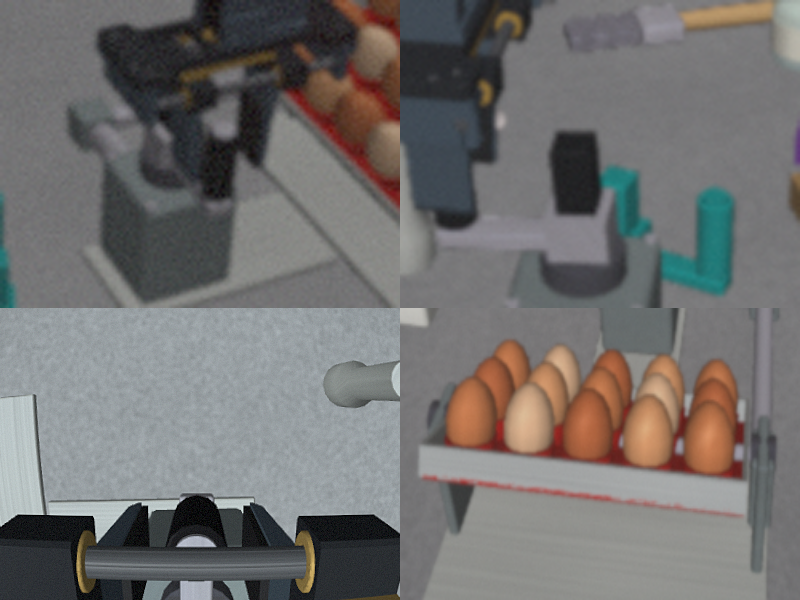

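The crank is seated on the collar, and the fingers straddle the handle. I'll close gently, and meanwhile estimate the cradle tilt from the red tray's depth points.

>>> {"op": "move_arm", "data": {"increments": [[[0.4,0.3,0,0,0,0,0],[0.2,0,0,0,0,0,0],[0,0,0,0,0,0,0],[0,0,0,0,0,0,0],[0,0,0,0,0,0,0],[0,0,0,0,0,0,0]]], "force": 30}}

```text
time_s: 13.12
ee_pos: [630.4, 71.6, 167.1]
ee_rot: [-179.7, -0.8, -4.2]
force: [0.5, -0.4, -0.7]
gripper_width: 25.1
```

```bash
cat > tilt.py <<'E'
from h import *
def tilt(n,f,verbose=True):
    p=cloud(f);c=f['color'].astype(int);x,y,z=p[...,0],p[...,1],p[...,2]
    reg=(f['z_map']>0)&(x>400)&(x<720)&(y>190)&(y<430)&(z>40)&(z<220)
    red=reg&(c[...,0]>90)&(c[...,1]<45)&(c[...,2]<50)
    A=p[red]; 
    for _ in range(4):
        m=A.mean(0);w=np.linalg.svd(A-m,full_matrices=False)[2][2];w=w*np.sign(w[2]);e=(A-m)@w;A=A[abs(e)<max(4,1.5*e.std())]
    # setter frame yaw psi: tilt about x axis -> normal=(.., -sin t along y, cos t)
    print(n,len(A),m.round(),'normal',w.round(3),'tilt',np.arctan2(np.hypot(w[0],w[1]),w[2]).round(3)*-np.sign(w[1]),'dir',np.degrees(np.arctan2(w[1],w[0])).round(1),'rms',e.std().round(2))
E
python3 - <<'E'
from tilt import *
for n,k in(('scene','s'),('side','d')):
    tilt(n,dict(np.load('f_%s.npz'%n)));tilt(n,dict(np.load('f_3%s.npz'%k)))
E
```

```text
scene 441 [593. 295. 111.] normal [-0.029 -0.503  0.864] tilt 0.528 dir -93.3 rms 6.63
scene 387 [600. 297. 111.] normal [-0.051 -0.492  0.869] tilt 0.518 dir -95.9 rms 6.16
side 319 [550. 339. 132.] normal [-0.025 -0.585  0.811] tilt 0.625 dir -92.5 rms 1.94
side 284 [551. 337. 130.] normal [-0.02  -0.591  0.806] tilt 0.633 dir -92.0 rms 2.45
```

The tray plane gives about -0.5 rad, so roughly 2 turns are needed. I'm starting the clockwise winding: 10° chords on a 75 mm radius, with the gripper direction fixed.

>>> {"op": "move_arm", "data": {"increments": [[[0,-0.11,1.3,0,0,0,0],[0,-0.34,1.26,0,0,0,0],[0,-0.55,1.18,0,0,0,0],[0,-0.75,1.07,0,0,0,0],[0,-0.92,0.92,0,0,0,0],[0,-1.07,0.75,0,0,0,0]]]}}

```text
time_s: 13.88
ee_pos: [587.5, 7.8, 168.1]
ee_rot: [-179.4, -1.1, -4.3]
force: [1.2, 4.1, 4.1]
gripper_width: 25.5
```

```bash
cat > a.py <<'E'
from h import *
s=monitor.state();p=s['ee_pos'];d=p[:2]-np.array([555.8,76.8])
print(p.round(1),s['ee_rot'].round(1),'r',np.hypot(*d).round(1),'alpha',(-np.degrees(np.arctan2(d[1],d[0]))-4.2)%360,s['force'].round(1),s['torque'].round(2))
E
python3 a.py
```

```text
[587.5   7.8 168.1] [-179.4   -1.1   -4.3] r 75.9 alpha 61.10768263369029 [1.2 4.1 4.1] [ 1.3  -0.1   0.07]
```

>>> {"op": "move_arm", "data": {"increments": [[[0,-1.19,0.53,0.03,-0.003,-0.005,0],[0,-1.27,0.32,0.03,-0.003,-0.005,0],[0,-1.3,0.09,0.02,-0.003,-0.005,0],[0,-1.3,-0.14,0.02,0,-0.003,0],[0,-1.26,-0.36,0.01,0,0,0],[0,-1.17,-0.57,0.01,0,0,0],[0,-1.06,-0.77,0.01,0,0,0],[0,-0.91,-0.94,0.01,0,0,0],[0,-0.73,-1.08,0.01,0,0,0],[0,-0.53,-1.19,0.01,0,0,0],[0,-0.32,-1.27,0.01,0,0,0]]]}}

```text
time_s: 15.25
ee_pos: [478.5, 67.0, 169.6]
ee_rot: [179.5, -1.1, -4.2]
force: [2.5, -2.2, 3.8]
gripper_width: 25.4
```

```bash
python3 a.py
```

```text
[478.5  67.  169.6] [179.5  -1.1  -4.2] r 77.9 alpha 168.56951581941206 [ 2.5 -2.2  3.8] [-0.21 -0.69 -0.01]
```

>>> {"op": "move_arm", "data": {"increments": [[[0,-0.1,-1.3,0.05,0.002,-0.006,0],[0,0.12,-1.3,0.05,0.002,-0.006,0],[0,0.33,-1.27,0.05,0.002,-0.006,0],[0,0.54,-1.19,0.05,0.002,-0.006,0],[0,0.73,-1.08,0.05,0,-0.003,0],[0,0.91,-0.94,0.05,0,-0.003,0],[0,1.06,-0.77,0.05,0,0,0],[0,1.17,-0.57,0.03,0,0,0],[0,1.26,-0.36,0.03,0,0,0],[0,1.3,-0.14,0.02,0,0,0],[0,1.3,0.09,0.02,0,0,0],[0,1.27,0.32,0.02,0,0,0]]]}}

```text
time_s: 16.75
ee_pos: [572.1, 149.7, 167.6]
ee_rot: [178.8, 1.8, -3.3]
force: [-0.8, 3.8, 9.2]
gripper_width: 25.2
```

```bash
python3 a.py; python3 - <<'E'
from tilt import *
for n in('scene','side'): tilt(n,grab(n))
E
```

```text
[572.1 149.7 167.6] [178.8   1.8  -3.3] r 74.7 alpha 278.4012703510127 [-0.8  3.8  9.2] [ 0.4   0.25 -0.02]
scene 179 [610. 290. 119.] normal [-0.01  -0.3    0.954] tilt 0.305 dir -91.9 rms 2.46
side 785 [540. 338. 121.] normal [-0.047 -0.383  0.923] tilt 0.396 dir -97.1 rms 4.11
```

>>> {"op": "move_arm", "data": {"increments": [[[0,1.27,0.29,0,0.003,0.005,0],[0,1.2,0.51,0,0.003,0.005,0],[0,1.1,0.71,0,0.003,0.005,0],[0,0.96,0.89,0,0.003,0.005,0],[0,0.79,1.04,0,0,0,0],[0,0.59,1.16,0,0,0,0],[0,0.38,1.25,0,0,0,0],[0,0.16,1.3,0,0,0,0],[0,-0.07,1.31,0,0,0,0],[0,-0.29,1.27,0,0,0,0],[0,-0.51,1.2,0,0,0,0],[0,-0.71,1.1,0,0,0,0]]]}}

```text
time_s: 18.35
ee_pos: [617.2, 38.5, 170.2]
ee_rot: [180.0, 0.3, -2.8]
force: [6.6, -1.1, 3.0]
gripper_width: 25.5
```

```bash
python3 a.py
```

```text
[617.2  38.5 170.2] [180.    0.3  -2.8] r 72.4 alpha 27.741716132343562 [ 6.6 -1.1  3. ] [-0.14 -1.12 -0.07]
```

>>> {"op": "move_arm", "data": {"increments": [[[0,-0.68,1.1,0.03,0,0,0],[0,-0.87,0.96,0.03,0,0,0],[0,-1.04,0.79,0.03,0,0,0.003],[0,-1.16,0.59,0.03,0,0,0.003],[0,-1.25,0.38,0.03,0,0,0.003],[0,-1.3,0.16,0.03,0,0,0.003],[0,-1.31,-0.07,0.03,0,0,0.003],[0,-1.27,-0.29,0.03,0,0,0.003],[0,-1.2,-0.51,0.03,0,0,0],[0,-1.1,-0.71,0.03,0,0,0],[0,-0.96,-0.89,0.03,0,0,0]]]}}

```text
time_s: 19.73
ee_pos: [491.6, 32.0, 169.0]
ee_rot: [179.9, 0.2, -3.9]
force: [4.1, 0.7, 3.2]
gripper_width: 25.6
```

```bash
python3 a.py; python3 - <<'E'
from tilt import *
for n in('scene','side'):
    f=grab(n);tilt(n,f);np.savez('f_4'+n,**f)
a=dict(np.load('f_4scene.npz'))['color'][170:290,310:510];b=dict(np.load('f_4side.npz'))['color'][180:420,170:420]
save(np.hstack([cv2.resize(a,(500,300),interpolation=2),cv2.resize(b,(300,300),interpolation=2)]),'wind.png')
E
```

```text
[491.6  32.  169. ] [179.9   0.2  -3.9] r 78.3 alpha 140.87098891831482 [4.1 0.7 3.2] [ 0.49 -1.04  0.01]
scene 130 [614. 270. 118.] normal [-0.006 -0.173  0.985] tilt 0.174 dir -92.1 rms 1.99
side 1325 [544. 337. 117.] normal [-0.044 -0.231  0.972] tilt 0.237 dir -100.7 rms 4.07
```

View pics/wind.png

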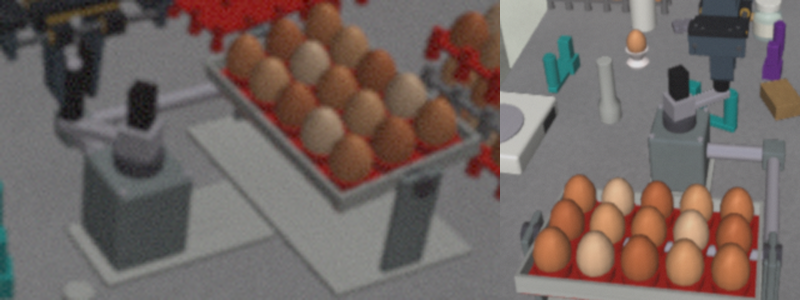

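The tray is now at roughly -0.2 rad. The crank looks slightly tipped, with its handle end raised, because the gripper has crept up and outward. I'll let go briefly so it settles, then re-grip at the right height and radius.

>>> {"op": "move_arm", "data": {"increments": [[[0.4,0,0,0,0,0,0],[0.5,0.2,-0.15,0.1,0,0,0],[0.5,0,0,0.1,0,0,0],[0.5,0,0,0,0,0,0]]]}}

```text
time_s: 20.32
ee_pos: [488.5, 33.0, 163.1]
ee_rot: [179.7, 1.1, -3.8]
force: [0.4, 0.4, 0.2]
gripper_width: 45.4
```

```bash
python3 a.py; python3 - <<'E'
from h import *
a=grab('scene')['color'][170:290,310:410];b=grab('side')['color'][210:300,300:390]
w=grab('wrist');save(w['color'],'w5.png')
save(np.hstack([cv2.resize(a,(375,450),interpolation=2),cv2.resize(b,(425,450),interpolation=2)]),'settle.png')
E
```

```text
[488.5  33.  163.1] [179.7   1.1  -3.8] r 80.3 alpha 142.76034200597553 [0.4 0.4 0.2] [0.03 0.03 0.01]
```

View pics/settle.png

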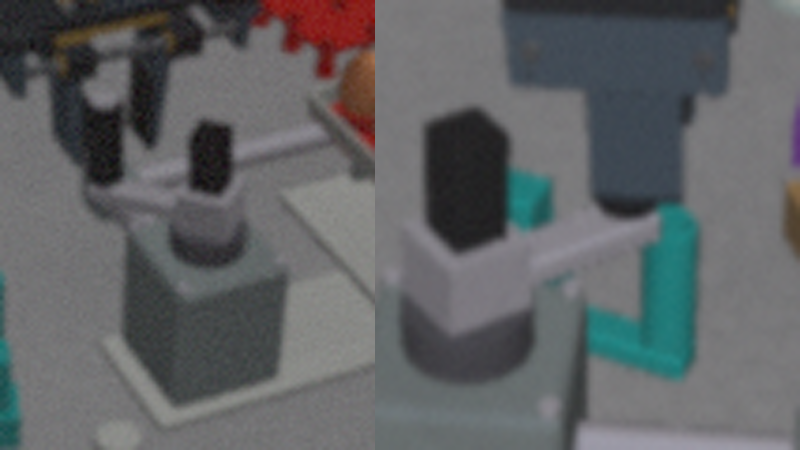

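It's upright and fully seated again. I'll re-grip lower, centred on the handle.

>>> {"op": "move_arm", "data": {"increments": [[[0.5,0.35,-0.27,0,-0.003,0.015,0],[0.3,0,0,0,0,0,0],[0,0,0,0,0,0,0],[0,0,0,0,0,0,0],[0,0,0,0,0,0,0]]], "force": 20}}

```text
time_s: 21.1
ee_pos: [493.1, 34.8, 164.3]
ee_rot: [179.5, 0.0, -3.7]
force: [0.2, -1.3, 0.8]
gripper_width: 25.2
```

```bash
python3 a.py
```

```text
[493.1  34.8 164.3] [179.5   0.   -3.7] r 75.5 alpha 141.9630668980399 [ 0.2 -1.3  0.8] [-0.14 -0.01  0.03]
```

>>> {"op": "move_arm", "data": {"increments": [[[0,-0.71,-1.1,0.01,0,0,0],[0,-0.51,-1.2,0.02,0,0,0],[0,-0.29,-1.27,0.02,0,0,0],[0,-0.05,-1.31,0.02,0,0,0],[0,0.18,-1.3,0.02,0,0,0],[0,0.4,-1.25,0.02,0,0,0],[0,0.61,-1.16,0.02,0,0,0],[0,0.8,-1.04,0.02,0,0,0]]]}}

```text
time_s: 22.1
ee_pos: [506.4, 133.8, 163.2]
ee_rot: [179.0, -0.4, -3.5]
force: [1.6, -8.0, 4.2]
gripper_width: 25.6
```

```bash
python3 a.py
```

```text
[506.4 133.8 163.2] [179.   -0.4  -3.5] r 75.4 alpha 224.9039948980513 [ 1.6 -8.   4.2] [-1.9  -0.33 -0.01]
```

>>> {"op": "move_arm", "data": {"increments": [[[0,1.0,-0.84,0,0.003,-0.002,0],[0,1.13,-0.65,0,0.003,-0.002,0],[0,1.23,-0.45,0,0.003,0,0],[0,1.29,-0.23,0,0,0,0],[0,1.0,0,0,0,0,0],[0,0,0,0,0,0,0]]]}}

```text
time_s: 22.85
ee_pos: [561.8, 152.3, 164.5]
ee_rot: [178.8, 0.6, -3.3]
force: [-0.9, -4.1, 5.4]
gripper_width: 25.7
```

```bash
python3 a.py; python3 - <<'E'
from tilt import *
for n in('scene','side'):
    f=grab(n);tilt(n,f);np.savez('f_6'+n,**f)
a=dict(np.load('f_6scene.npz'))['color'][170:290,360:520];b=dict(np.load('f_6side.npz'))['color'][300:460,170:420]
save(np.vstack([cv2.resize(a,(400,300),interpolation=2),cv2.resize(b,(400,256),interpolation=2)]),'lev1.png')
E
```

```text
[561.8 152.3 164.5] [178.8   0.6  -3.3] r 75.7 alpha 270.34659548389686 [-0.9 -4.1  5.4] [-1.21  0.23  0.02]
scene 111 [624. 266. 121.] normal [-0.014 -0.039  0.999] tilt 0.042 dir -109.7 rms 2.14
side 1504 [546. 332. 112.] normal [-0.04  -0.109  0.993] tilt 0.116 dir -110.1 rms 3.7
```

View pics/lev1.png

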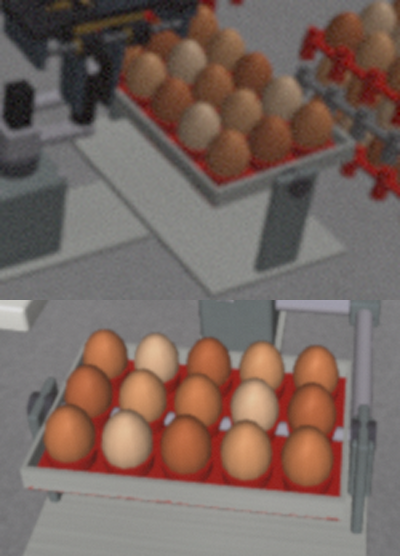

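The tray is nearly level (scene crop: rim corners at about (215,180) near and (352,137) far). I need a finer measurement, so I'll use the long aluminium rims from depth, referenced to the table plane in the same view.

```bash
cat > rim.py <<'E'
from h import *
PSI=np.radians(-3)
def rim(n,f,c0=(555.8,76.8)):
    p=cloud(f).astype(float);c=f['color'].astype(int);ok=f['z_map']>0
    q=p-[c0[0],c0[1],0]; X=q[...,0]*np.cos(PSI)+q[...,1]*np.sin(PSI); Y=-q[...,0]*np.sin(PSI)+q[...,1]*np.cos(PSI);z=p[...,2]
    sat=c.max(-1)-c.min(-1)
    tb=ok&(abs(z)<8)&(abs(X)<350)&(Y>0)&(Y<450)&(sat<25)
    co=np.linalg.lstsq(np.c_[X[tb],Y[tb],np.ones(tb.sum())],z[tb],rcond=None)[0]
    g=ok&(sat<28)&(c.max(-1)>95)&(abs(X)<140)&(z>65)&(z<190)
    out=[]
    for lo,hi in((135,185),(285,335)):
        m=g&(Y>lo)&(Y<hi); 
        if m.sum()<30: out.append((m.sum(),));continue
        zz=z[m];t=np.percentile(zz,90);k=zz>t-5
        out.append((int(m.sum()),Y[m][k].mean().round(1),zz[k].mean().round(1),t.round(1)))
    # egg tops: local maxima of brown points
    e=ok&(sat>35)&(c[...,1]>55)&(abs(X)<135)&(Y>150)&(Y<325)&(z>110)
    rows=[]
    for lo,hi in((155,205),(208,262),(265,318)):
        m=e&(Y>lo)&(Y<hi); b=[]
        for xx in np.linspace(-105,105,5):
            k=m&(abs(X-xx)<24)
            if k.sum()>8: b.append(np.percentile(z[k],95))
        rows.append((round(np.median(b),1) if b else None,len(b)))
    print(n,'table slope x,y',co[:2].round(4),'off',co[2].round(1),'rims',out,'eggs',rows)
E
python3 - <<'E'
from rim import *
for n in('f_scene','f_4scene','f_6scene','f_side','f_4side','f_6side'): rim(n,dict(np.load(n+'.npz')))
f=dict(np.load('f_6side.npz'));save(cv2.resize(f['color'][300:400,200:400],(800,400),interpolation=2),'rimside.png')
E
```

```text
f_scene table slope x,y [-0.0013 -0.0003] off 1.8 rims [(286, np.float64(164.0), np.float64(92.4), np.float64(92.4)), (103, np.float64(299.1), np.float64(164.1), np.float64(165.8))] eggs [(np.float64(140.4), 5), (np.float64(182.6), 5), (np.float64(181.5), 5)]
f_4scene table slope x,y [-0.0018 -0.0002] off 1.9 rims [(337, np.float64(157.8), np.float64(115.8), np.float64(116.6)), (74, np.float64(307.8), np.float64(138.6), np.float64(140.2))] eggs [(np.float64(156.7), 5), (np.float64(164.4), 5), (np.float64(172.2), 5)]
f_6scene table slope x,y [-0.0019  0.0003] off 1.8 rims [(247, np.float64(157.4), np.float64(122.4), np.float64(123.9)), (61, np.float64(306.5), np.float64(131.4), np.float64(133.0))] eggs [(np.float64(161.3), 5), (np.float64(164.1), 5), (np.float64(168.0), 5)]
f_side table slope x,y [-0.0008  0.0108] off -1.2 rims [(221, np.float64(169.4), np.float64(130.5), np.float64(130.0)), (3450, np.float64(304.6), np.float64(160.7), np.float64(162.2))] eggs [(np.float64(135.6), 5), (np.float64(181.4), 5), (np.float64(181.5), 5)]
f_4side table slope x,y [-0.0009  0.0108] off -1.5 rims [(454, np.float64(176.3), np.float64(147.1), np.float64(140.1)), (3121, np.float64(314.4), np.float64(136.0), np.float64(137.4))] eggs [(np.float64(154.9), 5), (np.float64(162.7), 5), (np.float64(169.9), 5)]
f_6side table slope x,y [-0.0008  0.0107] off -1.5 rims [(483, np.float64(177.1), np.float64(152.6), np.float64(144.2)), (2896, np.float64(315.4), np.float64(129.2), np.float64(130.5))] eggs [(np.float64(159.8), 5), (np.float64(162.9), 5), (np.float64(166.0), 5)]
```

Rims and egg tops put the tilt at about -0.053 rad, leaving about 76° to go. I'll wind 60° and re-measure.

>>> {"op": "move_arm", "data": {"increments": [[[0,1.3,0.11,0,0.003,0.003,0],[0,1.26,0.34,0,0.003,0.003,0],[0,1.18,0.55,0,0.003,0,0],[0,1.07,0.75,0,0,0,0],[0,0.92,0.92,0,0,0,0],[0,0.75,1.07,0,0,0,0],[0,0,0,0,0,0,0]]]}}

```text
time_s: 23.82
ee_pos: [621.6, 117.7, 164.8]
ee_rot: [-179.9, 0.9, -3.3]
force: [-0.2, -1.3, 2.9]
gripper_width: 25.7
```

```bash
python3 a.py; python3 - <<'E'
from rim import *
for n in('scene','side'):
    for i in range(2): rim(n,grab(n))
E
```

```text
[621.6 117.7 164.8] [-179.9    0.9   -3.3] r 77.5 alpha 323.9227042845535 [-0.2 -1.3  2.9] [-0.33  0.38  0.02]
scene table slope x,y [-0.0023  0.0005] off 1.9 rims [(228, np.float64(158.5), np.float64(124.5), np.float64(125.8)), (59, np.float64(307.8), np.float64(128.6), np.float64(130.5))] eggs [(np.float64(163.5), 4), (np.float64(164.2), 5), (np.float64(165.9), 5)]
scene table slope x,y [-0.0024  0.0005] off 1.9 rims [(226, np.float64(157.3), np.float64(125.2), np.float64(126.4)), (62, np.float64(307.5), np.float64(128.9), np.float64(130.7))] eggs [(np.float64(164.1), 4), (np.float64(163.7), 5), (np.float64(165.9), 5)]
side table slope x,y [-0.0008  0.0107] off -1.5 rims [(500, np.float64(177.1), np.float64(154.4), np.float64(145.0)), (2697, np.float64(315.5), np.float64(126.5), np.float64(127.7))] eggs [(np.float64(161.8), 5), (np.float64(163.0), 5), (np.float64(164.1), 5)]
side table slope x,y [-0.0008  0.0107] off -1.5 rims [(495, np.float64(177.2), np.float64(154.4), np.float64(146.0)), (2688, np.float64(315.5), np.float64(126.5), np.float64(127.7))] eggs [(np.float64(161.8), 5), (np.float64(163.1), 5), (np.float64(164.2), 5)]
```

>>> {"op": "move_arm", "data": {"increments": [[[0,0.65,1.12,0,0,0,0],[0,0.42,1.22,0,0,0,0],[0,0.1,0.4,0,0,0,0],[0,0,0,0,0,0,0]]]}}

```text
time_s: 24.52
ee_pos: [632.6, 90.3, 165.0]
ee_rot: [-179.7, 0.8, -3.3]
force: [0.8, 1.5, 4.7]
gripper_width: 25.6
```

```bash
python3 a.py; python3 - <<'E'
from rim import *
for n in('scene','side'):
    for i in range(2): rim(n,grab(n))
E
```

```text
[632.6  90.3 165. ] [-179.7    0.8   -3.3] r 78.0 alpha 345.863359327041 [0.8 1.5 4.7] [ 0.34  0.08 -0.05]
scene table slope x,y [-0.0027  0.0008] off 1.9 rims [(262, np.float64(157.5), np.float64(126.1), np.float64(127.1)), (58, np.float64(305.1), np.float64(127.6), np.float64(129.1))] eggs [(np.float64(162.8), 4), (np.float64(164.9), 5), (np.float64(165.4), 5)]
scene table slope x,y [-0.0027  0.0005] off 1.9 rims [(257, np.float64(157.1), np.float64(126.8), np.float64(127.6)), (55, np.float64(305.8), np.float64(128.3), np.float64(130.1))] eggs [(np.float64(162.6), 4), (np.float64(164.4), 5), (np.float64(164.9), 5)]
side table slope x,y [-0.0008  0.0106] off -1.5 rims [(512, np.float64(177.2), np.float64(154.6), np.float64(146.9)), (2497, np.float64(315.5), np.float64(125.5), np.float64(126.7))] eggs [(np.float64(162.5), 5), (np.float64(163.1), 5), (np.float64(163.6), 5)]
side table slope x,y [-0.0008  0.0106] off -1.5 rims [(512, np.float64(177.4), np.float64(154.8), np.float64(145.8)), (2478, np.float64(315.6), np.float64(125.4), np.float64(126.6))] eggs [(np.float64(162.5), 5), (np.float64(163.0), 5), (np.float64(163.4), 5)]
```

>>> {"op": "move_arm", "data": {"increments": [[[0,-0.05,0.5,0,0,0,0],[0,-0.1,0,0,0,0,0],[0,0,0,0,0,0,0],[0.3,0,0,0,0,0,0],[0.5,0,0,0,0,0,0],[0.5,0,0,0,0,0,0],[0.5,0,0,0,0,0,0]]]}}

```text
time_s: 25.6
ee_pos: [628.6, 84.7, 162.6]
ee_rot: [-179.9, 1.1, -3.2]
force: [0.3, -0.4, 0.3]
gripper_width: 45.5
```

```bash
python3 a.py; python3 - <<'E'
from rim import *
for n in('scene','side'):
    for i in range(2): f=grab(n);rim(n,f)
    np.savez('f_7'+n,**f)
a=dict(np.load('f_7scene.npz'))['color'][180:280,320:420];b=dict(np.load('f_7side.npz'))['color'][210:300,280:370]
save(np.hstack([cv2.resize(a,(400,400),interpolation=2),cv2.resize(b,(400,400),interpolation=2)]),'rel.png')
E
```

```text
[628.6  84.7 162.6] [-179.9    1.1   -3.2] r 73.3 alpha 349.6016029352454 [ 0.3 -0.4  0.3] [ 0.02 -0.03 -0.02]
scene table slope x,y [-0.0026  0.0004] off 1.9 rims [(264, np.float64(157.8), np.float64(125.6), np.float64(126.8)), (60, np.float64(304.9), np.float64(127.7), np.float64(129.4))] eggs [(np.float64(164.0), 4), (np.float64(164.5), 5), (np.float64(164.7), 5)]
scene table slope x,y [-0.0029  0.0006] off 2.0 rims [(270, np.float64(157.1), np.float64(126.1), np.float64(127.2)), (53, np.float64(305.7), np.float64(127.2), np.float64(128.7))] eggs [(np.float64(164.2), 4), (np.float64(165.2), 5), (np.float64(165.4), 5)]
side table slope x,y [-0.0008  0.0105] off -1.5 rims [(517, np.float64(177.5), np.float64(155.1), np.float64(148.7)), (2617, np.float64(315.6), np.float64(125.2), np.float64(126.4))] eggs [(np.float64(162.8), 5), (np.float64(163.2), 5), (np.float64(163.4), 5)]
side table slope x,y [-0.0008  0.0106] off -1.5 rims [(515, np.float64(177.2), np.float64(154.7), np.float64(147.5)), (2515, np.float64(315.5), np.float64(125.1), np.float64(126.4))] eggs [(np.float64(162.6), 5), (np.float64(162.9), 5), (np.float64(163.5), 5)]
```

View pics/rel.png

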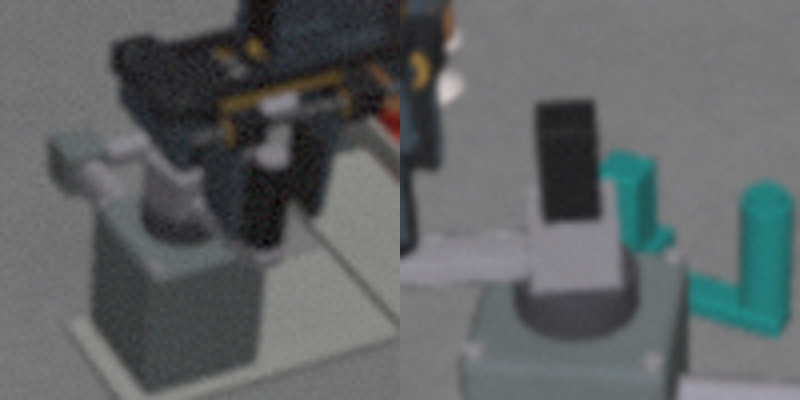

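The cradle reads level within about 0.01 rad in both views. I'm backing straight up and checking the crank's seating unobstructed.

>>> {"op": "move_arm", "data": {"increments": [[[0.5,0,0,-1,0,0,0],[0.5,0,0,-3,0,0,0],[0.5,0,0,-4,0,0,0],[0.5,0,0,-4,0,0,0],[0.5,2,4,-3,0,0,0],[0.5,2,5,0,0,0,0],[0.5,0,5,0,0,0,0],[0.5,0,3,0,0,0,0],[0.5,0,0,0,0,0,0],[0.5,0,0,0,0,0,0]]]}}

```text
time_s: 27.05
ee_pos: [664.4, -91.2, 324.9]
ee_rot: [-179.9, 0.5, -3.0]
force: [0.5, -0.0, -1.1]
gripper_width: 45.7
```

```bash
python3 a.py; python3 - <<'E'
from rim import *
im=[]
for n in('scene','side'):
    f=grab(n);rim(n,f);np.savez('f_8'+n,**f)
    p=cloud(f);ok=f['z_map']>0;d=p[...,:2]-[555.8,76.8];r=np.hypot(d[...,0],d[...,1]);z=p[...,2]
    dark=f['color'].max(-1)<55
    b=ok&(r<24)&(z>165)&dark;h=ok&(abs(r-75)<20)&(z>145)&(z<225)&dark&(d[...,0]>30)
    arm=ok&(r>25)&(r<58)&(d[...,0]>0)&(abs(d[...,1])<25)&(z>132)&(z<155)
    for nm,m in(('block',b),('handle',h),('arm',arm)): 
        if m.sum()>5: print(n,nm,m.sum(),'z90,98',np.percentile(z[m],[50,90,98]).round(1),p[m].mean(0).round(1))
    if arm.sum()>20: print('arm slope',np.polyfit(r[arm],z[arm],1).round(3))
w=grab('wrist');np.savez('f_8w',**w)
a=dict(np.load('f_8scene.npz'))['color'][170:270,320:420];b=dict(np.load('f_8side.npz'))['color'][200:290,270:360]
save(np.hstack([cv2.resize(a,(400,400),interpolation=2),cv2.resize(b,(400,400),interpolation=2)]),'final.png')
E
```

```text
[664.4 -91.2 324.9] [-179.9    0.5   -3. ] r 200.0 alpha 52.920515297906505 [ 0.5 -0.  -1.1] [ 0.03 -0.02 -0.02]
scene table slope x,y [-0.0017  0.0001] off 1.8 rims [(402, np.float64(156.9), np.float64(127.2), np.float64(127.8)), (62, np.float64(304.6), np.float64(127.6), np.float64(129.5))] eggs [(np.float64(164.1), 5), (np.float64(164.3), 5), (np.float64(164.9), 5)]
scene block 177 z90,98 [189.6 202.3 203.7] [564.2  71.5 188.2]
scene handle 169 z90,98 [178.3 200.7 203.4] [639.7  79.9 178.4]
scene arm 97 z90,98 [141. 144. 149.] [594.   75.3 140.6]
arm slope [-7.40000e-02  1.43542e+02]
side table slope x,y [-0.0009  0.0106] off -1.5 rims [(525, np.float64(177.6), np.float64(155.6), np.float64(149.9)), (2634, np.float64(315.7), np.float64(125.2), np.float64(126.4))] eggs [(np.float64(162.5), 5), (np.float64(163.1), 5), (np.float64(163.4), 5)]
side block 268 z90,98 [189.3 200.6 201.3] [555.4  87.1 187.4]
side handle 358 z90,98 [175.6 197.7 201.4] [628.4  98.4 175.1]
side arm 203 z90,98 [138.9 140.9 148.1] [593.3  88.3 138.4]
arm slope [-8.1000e-02  1.4167e+02]
```

```bash
python3 -c "
from workcell import monitor,job
print(monitor.state()['qvel'].round(2));print(job.job_done())"
```

```text
[ 0.1   0.2   0.09 -0.04 -0.09 -0.03]
the job is handed in; nothing more can be done
None
```

I fitted the steel-and-black crank onto the shaft and wound it clockwise by its handle about 1.97 turns, until the cradle read level. I then let go, raised the arm clear and handed the job in at about 27 s of the 72 s allowed.

**Fit:** The crank went down with about 7 N of push and bottomed out at an underside height of 129 mm, which is where it should sit.

**Winding:** Partway round, the gripper crept up and outward and the crank tipped within its play. I let go and saw it settle upright. I then took the handle again lower down and finished the turn.

**Last checks:**
- **Cradle:** The scene view's rims gave 0.003 rad off level and its egg tops about 0.007. The side view's egg tops gave about 0.003 the other way, after correcting for that camera's 0.011 rad table slope. It is level within about 0.01 rad.
- **Seating:** The grip block's top read 201 to 204 mm against 201 mm expected, and the arm's top 139 to 141 mm against 141 mm. The handle end may hang 1 to 2 mm low within the socket's play.
- **Not confirmed by eye:** I had used up the picture allowance, so the last seating check was from depth readings only. I did not re-measure the other things on the table. No contact with them showed in the forces I read, which stayed under about 10 N.

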